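# Clamp the plaster mould with the swing strap and wing nut

## Task

Clamp the plaster mould: push the red tab with a fingertip to swing the strap clockwise over the mould until it meets its stop, then run the loose brass wing nut down clockwise (seen from above) with fingertip strokes on its wings until it is snug against its stop. Only push with the outside of the fingers: grip nothing, do not shift the mould or the things standing around, and finish clear of everything.

Things in the scene. Friction and masses are not known exactly. Their poses are not given: they have to be found in the camera images.
- fixture: The clamp fixture, fixed to the table: a plywood board 220 (its x) x 360 (its y) x 20 mm thick; origin at the centre of its underside, x and y along its sides, z up. On it stand, in its frame, a steel stud at (30, -80) mm on which the strap and the wing nut turn, the round mould centred at (30, 20) mm, and a blue stop post
- stud (a point): Point on the stud's axis at the height of the strap's upper face, 90 mm above the table; x, y are the turning axis of strap and nut
- strap (a joint): Angle (rad) of the aluminium strap (26 mm wide, 10 mm thick, 115 mm long from the stud axis, underside 80 mm above the table) about the upright stud. 0 = home: it points along the fixture's +y, over the mould's middle, at a firm stop. Positive = swung anticlockwise seen from above, up to 1.7. Slight friction (1 N at the tab); stays where left
- tab_top (a point): Top centre of the red tab that stands on the strap 100 mm from the stud axis: an upright plate 30 mm wide along the strap, 8 mm thick across it, 36 mm tall, its top 126 mm above the table
- tab: The same red tab; origin at its foot, on the strap's upper face; its broad faces look along the swing. It may be pushed but not pinched
- wingnut (a joint): Turn (rad) of the brass wing nut, growing clockwise seen from above; 7.0 = snug at a firm stop, less = looser. Slight friction (about 1 N at the wings), stays where left, sinks 1 mm per rad; when snug its lower face is 0.5 mm above the strap
- nut_top (a point): On the nut's axis, at the height of the wings' upper edges (122.5 mm above the table when snug, 1 mm higher for each rad still to go)
- wing_tip (a point): Outer end of one of the nut's two opposite wings, at its upper edge, 38 mm from the axis. Each wing is a plate 6 mm thick and 24 mm tall, standing radially from the 22 mm hub to 38 mm from the axis; the other wing is the mirror image across the axis
- nut_unit: The whole wing nut with its collar; origin on the axis at its lower face; z up, it does not turn
- mould: White two-part plaster mould, a loose round block 100 mm diameter, 55 mm tall, about 0.6 kg, standing on the board; origin at the centre of its underside; its top lies 5 mm under the strap
- spare_nut: Bystander: loose steel wing nut, 76 mm across, 24 mm tall, lying on the board; origin under its hub
- cup: Bystander: pale clay cup, 64 mm diameter, 60 mm tall, on the board; origin under its centre
- bowl: Bystander: raw clay bowl, 120 mm diameter, 65 mm tall, on the table at the board's +y end; origin under its centre
- jar: Bystander: jar with white cap, 68 mm diameter, 90 mm tall, on the table at the board's -y end; origin under its centre
- brush: Bystander: brush lying on the table at the robot's right; origin at its middle
- scraper: Bystander: scraper lying on the table at the robot's left; origin at its middle
- post_top (a point): Top centre of the blue stop post: 40 (fixture x) x 14 (fixture y) mm, top 132 mm above the table, its face 42 mm from the stud axis on the fixture's -y side. It keeps a finger from circling the nut at wing height, so the nut needs several strokes: each time lift over, come down behind a wing and push again
Mind the look-alikes: they are no part of the job. Leave any blue look-alike of the mould alone.

How it is judged:
By the outcome, as a careful person would: the job done as asked, in the order asked, and still so for the second after the job is handed in, with the robot touching nothing.
It also fails if it takes over 61 s, if anything falls off the work surface, if the arm or the gripper's body presses on something with over 40 N, if the wrist force passes 120 N, or if a joint passes its speed limit or range.

## Robot

A 6-joint arm with a two-finger parallel gripper is mounted at the origin on the work surface. World frame = base frame: x ahead of the robot, y to its left, z up, the work surface at z = 0. Lengths are in m, angles in degrees, forces in N, time in s.
With the tool pointing down it reaches from about 0.3 to 0.85 m from the base axis. Payload 5.4 kg.
Tool frame: the origin (TCP) lies at the centre of the arm's flange, where the gripper is bolted on; the fingertips stand 173 mm ahead of it and the grasp point (between the pads) lies 155 mm ahead of it; z points along the fingers, y is the line along which they close (so a half turn about z gives the same grasp; the last joint's range is limited). The gripper opens to 85 mm and grips with 20 to 120 N. Pads are 22 mm wide; open, the fingers measure 114 mm over their backs; the gripper's body (76 mm by 85 mm) begins 54 mm behind the grasp point. The pads swing forward as they close: fully open they stand 13 mm farther back than shut.
Start: joints at [59.582, 9.076, 91.501, -0, 79.423, -12.038], TCP at [0.181, 0.546, 0.405] pointing down, gripper open.
Joint ranges: [-166.64, 166.64], [-54.1, 131.32], [10.49, 154.53], [-73.88, 253.88], [9.74, 151.15], [-171.62, 171.62]. Speed limits (degrees/s): [147.25, 147.25, 180, 180, 180, 180].

## Interface

Orientations are given as [roll, pitch, yaw] about the fixed x, y, z axes, in that order (R = Rz(yaw) Ry(pitch) Rx(roll)).
In Python, from plant import r, camera, camera_info, models gives the robot as it stands.
- The arm moves only by the tool play_rows, never from a script. Its argument "rows" is a list of rows, each a list of 7 numbers: the shift along the world's x, y, z in mm, then the turn, a rotation vector about the world's x, y, z in degrees, then the closure, from 0 (fully open) to 1 (shut). In form: [[tx, ty, tz, rx, ry, rz, jaw], ...]. A call has 1 to 10 rows; each row shifts and turns the commanded pose from where the row before left it; what a row does not reach is not made up. A row lasts 1/12 s, in which the tool goes at most 41.7 mm and 7.16 degrees, less where a joint would pass 70% of its speed; a pose out of reach is approached as far as the arm can. A call is refused whole if a number of a shift passes 41.7 or a number of a turn 7.16, either way. A call with a gripper value outside its range is refused whole. The fingers move at their own pace and stop on an object; the grip force is fixed at half the most. Time passes only in rows, so rows that do not move let the fingers close. It gives the time, the measured TCP pose, the force, the opening and the grip force at its end, in the units of the state.
- r.read_state(): the state, without advancing time (a new reading comes with each control period).
- camera(name): name is "side" or "top" or "wrist"; returns the picture (384x512x3 uint8, red, green, blue); there is no depth.
- camera_info(name): a dict with "fx", "fy", "cx", "cy" (pixels), "D" ([k1, k2, p1, p2, k3] as OpenCV has them; the pictures are not rectified), "world_to_cam" (4x4, takes a point from world to camera coordinates). Camera axes: x right, y down, z forward; pixel columns grow to the right and rows downward; lengths in m; the calibration is good to about 2 mm. A picture is of the moment at which its call begins: read the wrist's pose just before it. camera_info takes no time and is no camera call; for the wrist camera it gives the pose at the moment of the call.
- r.close_job(): hands the job in; it is judged then, once.
Trained networks look in the newest picture that a camera, given by its name, has taken for a name from the list of things; names that differ only in an ending like _2 or _b are one class to them, and where a whole thing is asked for, a point or a joint stands for the part that bears it (a point fixed in the world has none). Each returns a list of dicts, best first, with "score" (0 to 1); they miss things now and then, are a little off and sometimes report something else, mostly with a low value. They report only what shows in the picture. A call takes as long as a camera call. They do not tell look-alikes from the thing itself.
- models.search_frame(camera, name): "extent" ([left, top, right, bottom] in pixels, round what is visible of it).
- models.trace(camera, name): "mask" (384x512 bool, what is visible of it) and "extent" ([left, top, right, bottom] in pixels, round what is visible of it).
The state is a dict: "time": time; "q": joint angles; "joint_vel": joint speeds; "joint_torque": joint torques, N m; "tcp_pos": TCP position; "tool_rot": TCP orientation; "contact_force": force on the tool from outside, world axes, zero at the start; "moment": the same for the moment, N m; "opening": finger opening in m; "finger_force": force on a finger pad.
Only numpy, scipy, OpenCV 4.12 (cv2) and the standard library are available. Lean on these libraries where they do the work, as an engineer would, in place of code of your own. Each camera call takes 0.05 s, during which the arm holds its last target. There are 200 camera calls.

## Working session

There is one attempt and no reset: what is moved stays moved. The work goes in short steps, Python scripts to look and compute and a tool call to move; the robot and the scene stay as the last step left them, time stands still between calls to the robot, and variables do not carry over. Pictures are saved under pics/ and viewed, at most 10 in all, crops included, and the job is handed in when it is done.

Besides the shell and the picture viewer there is one more tool, called as name(argument=value, ...), one argument or row to a line, values as JSON. play_rows: Moves the arm, as the interface text tells. Its arguments: {"type":"object","properties":{"rows":{"type":"array"}},"required":["rows"]}

```bash
ls; mkdir -p pics
python3 - <<'E'
from plant import r,camera,camera_info,models
import cv2,numpy as np
print(r.read_state())
ims=[]
for c in("top","side"):
    im=camera(c); ims.append(im); cv2.imwrite(f"pics/{c}0.png",im[...,::-1])
    i=camera_info(c); print(c,i)
    for n in("fixture","tab","strap","nut_unit","wing_tip","post_top","mould","stud","tab_top","nut_top","spare_nut","cup","jar","bowl"):
        try:
            for d in models.search_frame(c,n)[:3]: print(c,n,round(d["score"],2),[round(float(x)) for x in d["extent"]])
        except Exception as e: print(n,e)
print(r.read_state()["time"])
cv2.imwrite("pics/both.png",cv2.resize(np.vstack(ims),(450,600))[...,::-1])
E
```

```text
pics
{'time': 0.0, 'q': array([ 5.95807671e+01,  9.11415199e+00,  9.15731282e+01, -1.26520896e-03,
        7.94223498e+01, -1.20372846e+01]), 'joint_vel': array([-0.00995718, -0.10133694,  0.01285525,  0.09494566,  0.04391833,
        0.07648632]), 'joint_torque': array([ 7.56362226e-06, -3.95993149e+01, -3.31432235e+01, -1.58301491e-04,
        8.40951019e-03, -3.05854644e-05]), 'tcp_pos': array([0.18119875, 0.54540798, 0.40369351]), 'tool_rot': array([-1.79892521e+02, -2.16471803e-02,  1.61618265e+02]), 'contact_force': array([0.03077289, 0.237349  , 0.0629535 ]), 'moment': array([ 0.0203053 , -0.01423335,  0.04985671]), 'finger_force': 0.0, 'opening': 0.08548805723856372}
top {'fx': 413.390841513061, 'fy': 413.390841513061, 'cx': 251.67748277084098, 'cy': 183.68208503931584, 'D': array([-0.11110083,  0.        ,  0.        ,  0.        ,  0.        ]), 'world_to_cam': array([[ 1.73208181e-02, -9.99807018e-01,  9.26914246e-03,
         1.28377687e-03],
       [-9.88810305e-01, -1.85026524e-02, -1.48026457e-01,
         5.32401560e-01],
       [ 1.48169394e-01, -6.60148426e-03, -9.8
[... 1054 characters left out ...]
       ,  1.        ]])}
side fixture 0.89 [212, 153, 293, 243]
side tab 0.66 [267, 170, 278, 182]
side strap 0.62 [231, 171, 273, 189]
side nut_unit 0.7 [240, 162, 258, 171]
side nut_unit 0.4 [216, 324, 336, 384]
side post_top 0.56 [214, 154, 290, 240]
side mould 0.84 [295, 238, 333, 277]
side mould 0.79 [227, 187, 261, 216]
side mould 0.78 [157, 237, 192, 272]
side stud 0.61 [212, 157, 289, 243]
side tab_top 0.48 [265, 171, 274, 182]
side tab_top 0.29 [239, 227, 282, 265]
side spare_nut 0.73 [260, 214, 286, 226]
side cup 0.97 [219, 204, 239, 231]
side cup 0.63 [252, 146, 273, 180]
side jar 0.89 [254, 146, 274, 178]
side bowl 0.62 [237, 226, 279, 263]
side bowl 0.25 [254, 148, 272, 172]
1.5
```

View pics/top0.png

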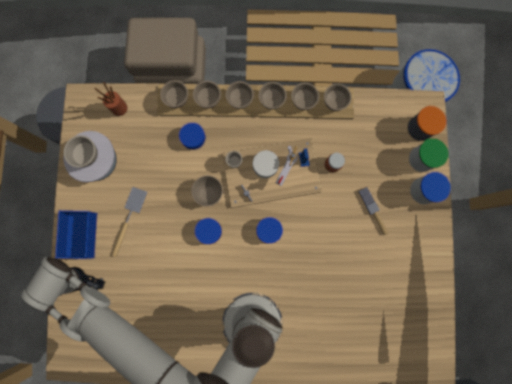

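View pics/side0.png

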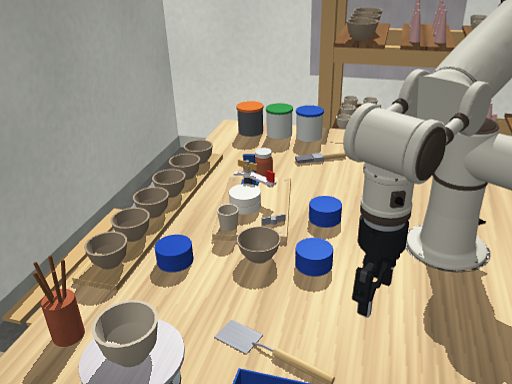

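Run:
```python
import cv2,numpy as np
a=cv2.imread("pics/top0.png")[125:220,180:355]; b=cv2.imread("pics/side0.png")[140:245,205:300]
a=cv2.resize(a,(700,380),interpolation=cv2.INTER_CUBIC)
cv2.imwrite("pics/ca.png",a)
cv2.imwrite("pics/cb.png",cv2.resize(b,None,fx=5.7,fy=5.7,interpolation=cv2.INTER_CUBIC))
```

```text
(no output)
```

View pics/ca.png

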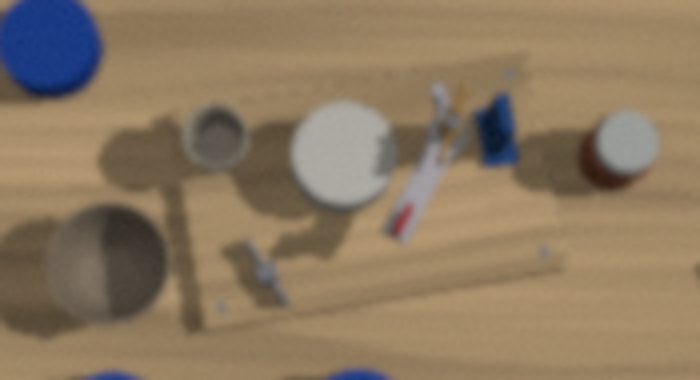

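View pics/cb.png

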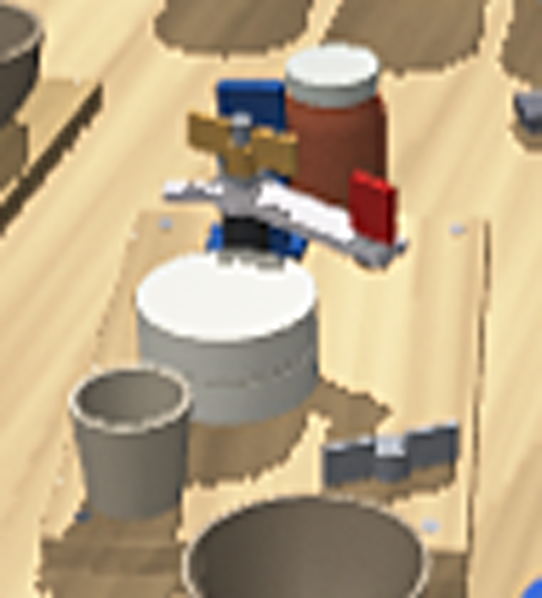

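```bash
cat > h.py <<'E'
import numpy as np,cv2
from scipy.optimize import least_squares
from plant import r,camera,camera_info,models
def proj(ci,P):
    T=ci["world_to_cam"]; K=np.array([[ci["fx"],0,ci["cx"]],[0,ci["fy"],ci["cy"]],[0,0,1]])
    return cv2.projectPoints(np.atleast_2d(np.float64(P)),cv2.Rodrigues(T[:3,:3])[0],T[:3,3],K,ci["D"])[0][:,0]
def atz(ci,uv,z):
    T=ci["world_to_cam"]; K=np.array([[ci["fx"],0,ci["cx"]],[0,ci["fy"],ci["cy"]],[0,0,1]])
    n=cv2.undistortPoints(np.float64(uv).reshape(-1,1,2),K,ci["D"])[:,0]
    d=np.c_[n,np.ones(len(n))]@T[:3,:3]; c=-T[:3,:3].T@T[:3,3]
    return c+d*((z-c[2])/d[:,2])[:,None]
def W(f,p):  # fixture mm -> world m
    p=np.atleast_2d(np.float64(p))/1000; c,s=np.cos(f[2]),np.sin(f[2])
    return np.c_[f[0]+c*p[:,0]-s*p[:,1],f[1]+s*p[:,0]+c*p[:,1],p[:,2]]
E
python3 - <<'E'
from h import *
t,s=camera_info("top"),camera_info("side")
Tp=np.array([(344,153),(203,328),(560,262),(525,58)])/4+[180,125]
Tf=[(30,20,75),(-110,180,20),(-110,-180,20),(110,-180,20)]
Sp=np.array([(228,297),(485,220),(140,213)])/5.7+[205,140]
Sf=[(30,20,75),(-110,-180,20),(110,-180,20)]
def res(f): return np.r_[(proj(t,W(f,Tf))-Tp).ravel(),(proj(s,W(f,Sf))-Sp).ravel()]
o=least_squares(res,[.6,0,.1],loss="soft_l1"); f=o.x; print(f,np.degrees(f[2]),res(f).reshape(-1,2).round(1))
S=W(f,[(30,-80,90)])[0]; print("stud",S,"mould",W(f,[(30,20,0)]))
P=lambda x,y,sc,o,ci,z:atz(ci,[[x/sc+o[0],y/sc+o[1]]],z)[0]
tt=P(404,212,4,(180,125),t,.126); ts=P(374,178,5.7,(205,140),s,.126)
for q in(tt,ts):
    d=q-S; print("tab",q,np.hypot(*d[:2]),np.arctan2(d[1],d[0])-np.pi/2-f[2])
for z in(.122,.1295):
    print("wings",z,P(190,115,5.7,(205,140),s,z),P(297,138,5.7,(205,140),s,z),"top",P(462,92,4,(180,125),t,z),P(447,150,4,(180,125),t,z))
print("post",W(f,[(30,-129,132)]),"scr",P(265,268,4,(180,125),t,.03))
print("proj stud/post/nut",(proj(s,np.vstack([S,W(f,[(30,-129,132)])]))-[205,140])*5.7,(proj(t,np.vstack([S,W(f,[(30,-129,132)])]))-[180,125])*4)
E
```

```text
[ 0.58053885 -0.06440386  0.18140448] 10.393710871964815 [[-0.7 -0. ]
 [-0.7  0.7]
 [ 1.1  2.2]
 [-0.5 -0.9]
 [-1.1 -0.8]
 [ 0.9 -0.9]
 [-0.4 -1.1]]
stud [ 0.62447949 -0.13767883  0.09      ] mould [[ 0.60643837 -0.0393197   0.        ]]
tab [ 0.54234672 -0.09532597  0.126     ] 0.0924097144752472 0.9132922092479312
tab [ 0.53384842 -0.09489738  0.126     ] 0.10022096826933816 0.9483618140670327
wings 0.122 [ 0.66013723 -0.15534977  0.122     ] [ 0.59118374 -0.14050849  0.122     ] top [ 0.65687725 -0.14887877  0.122     ] [ 0.60170517 -0.13500058  0.122     ]
wings 0.1295 [ 0.65502562 -0.14075746  0.1295    ] [ 0.58681718 -0.12607654  0.1295    ] top [ 0.65506571 -0.14802345  0.1295    ] [ 0.60017077 -0.13421497  0.1295    ]
post [[ 0.63331963 -0.1858748   0.132     ]] scr [0.50083707 0.03122098 0.03      ]
proj stud/post/nut [[241.8305757  183.99059058]
 [248.83392248  81.79703815]] [[446.31789528 133.12018946]
 [503.29463257 115.27204579]]
```

play_rows(
  rows=[
    [17,-33,-2,0,0,-0.4,1],
    [17,-33,-2,0,0,-0.4,1],
    [17,-33,-2,0,0,-0.4,1],
    [17,-33,-2,0,0,-0.4,1],
    [17,-33,-2,0,0,-0.4,1],
    [17,-33,-2,0,0,-0.4,1],
    [17,-33,-2,0,0,-0.4,1],
    [17,-33,-2,0,0,-0.4,1],
    [17,-33,-2,0,0,-0.4,1],
    [17,-33,-2,0,0,-0.4,1],
  ],
)

```text
time: 2.33
tcp_pos: [0.3517, 0.214, 0.3849]
tool_rot: [180.0, 0.0, 157.6]
contact_force: [1.0, 0.9, -0.1]
opening: 0.0002
finger_force: 0.0
```

play_rows(
  rows=[
    [17,-33,-2,0,0,-0.4,1],
    [17,-33,-2,0,0,-0.4,1],
    [17,-33,-2,0,0,-0.4,1],
    [17,-33,-2,0,0,-0.4,1],
    [17,-33,-2,0,0,-0.4,1],
    [17,-33,-2,0,0,-0.4,1],
    [17,-33,-2,0,0,-0.4,1],
    [17,-33,-2,0,0,-0.4,1],
    [17,-33,-2,0,0,-0.4,1],
    [0,0,0,0,0,0,1],
  ],
)

```text
time: 3.17
tcp_pos: [0.5061, -0.0864, 0.3665]
tool_rot: [-179.9, 0.1, 153.7]
contact_force: [-0.5, 0.0, -0.2]
opening: -0.0004
finger_force: 0.0
```

Run:
```python
from h import *
s=r.read_state(); print(s["time"],s["tcp_pos"],s["tool_rot"],s["q"],s["opening"])
im=camera("wrist"); cv2.imwrite("pics/w1.png",im[...,::-1]); ci=camera_info("wrist")
T=ci["world_to_cam"]; print("cam",-T[:3,:3].T@T[:3,3],"axis",T[2,:3])
f=[.58054,-.0644,.1814]
print(proj(ci,W(f,[(30,-80,90),(30,-80,127),(30,-129,132),(30,20,75)])).round())
for n in("tab","tab_top","nut_unit","wing_tip","nut_top","post_top","mould"):
    for d in models.search_frame("wrist",n)[:2]: print(n,round(d["score"],2),[round(float(x)) for x in d["extent"]])
```

```text
3.1667 [ 0.50605906 -0.08639483  0.3665223 ] [-1.79900002e+02  1.31168484e-01  1.53723984e+02] [-23.16605397   1.7274731  103.80990689  -0.11109176  74.3370978
 -86.86004813] -0.00040385575436349257
cam [ 0.43641323 -0.04993958  0.33579428] axis [ 0.2684664  -0.13096501 -0.95434478]
[[250. 326.]
 [251. 357.]
 [204. 388.]
 [338. 261.]]
tab 0.84 [248, 210, 260, 236]
tab 0.33 [102, 26, 471, 355]
tab_top 0.65 [101, 299, 154, 351]
tab_top 0.56 [253, 207, 261, 233]
nut_unit 0.83 [238, 325, 253, 351]
wing_tip 0.75 [240, 322, 255, 351]
nut_top 0.72 [242, 321, 251, 351]
post_top 0.66 [106, 28, 475, 354]
mould 0.96 [278, 191, 395, 296]
mould 0.93 [131, 0, 257, 70]
```

View pics/w1.png

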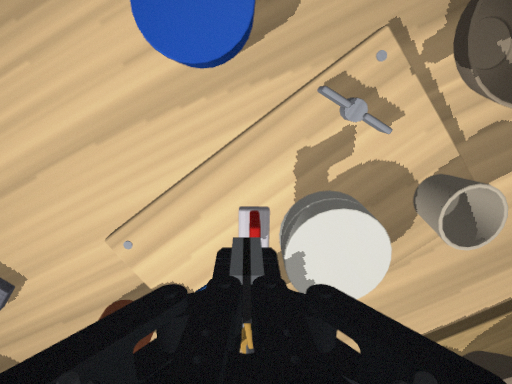

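Run:
```python
from h import *
t,s,w=camera_info("top"),camera_info("side"),camera_info("wrist")
Tp=np.array([(344,153),(203,328),(560,262),(525,58)])/4+[180,125]
Tf=[(30,20,75),(-110,180,20),(-110,-180,20),(110,-180,20)]
Sp=np.array([(228,297),(485,220),(140,213)])/5.7+[205,140]
Sf=[(30,20,75),(-110,-180,20),(110,-180,20)]
Wp=np.array([(338,254),(107,238.),(388,26)]);Wf=[(30,20,75),(-110,-180,20),(-110,180,20)]
print(w["fx"],atz(w,Wp[:1],.075),atz(w,Wp[1:],.02))
# precise mould top via white mask of wrist image
def res(f): return np.r_[(proj(t,W(f,Tf))-Tp).ravel(),(proj(s,W(f,Sf))-Sp).ravel(),.35*(proj(w,W(f,Wp*0+Wf))-Wp).ravel()]
o=least_squares(res,[.6,0,.1],loss="soft_l1"); f=o.x; print(f,np.degrees(f[2]),res(f).reshape(-1,2).round(1))
print(W(f,[(30,-80,90),(30,20,75)]))
print("tab near end", atz(w,[(255,207),(251,236),(254,206)],.126),"nut", atz(w,[(247,350),(246,322)],.127))
```

```text
319.4546562259721 [[ 0.59854586 -0.03181835  0.075     ]] [[ 0.50471816 -0.24940198  0.02      ]
 [ 0.43751455  0.09578976  0.02      ]]Traceback (most recent call last):
  File "<stdin>", line 11, in <module>
    return func(*args, **kwargs)
    vector_fun = VectorFunction(
        fun_wrapped,
    ...<6 lines>...
        workers=workers
    )
    self._update_fun()
    ~~~~~~~~~~~~~~~~^^
    self.f = self.fun_wrapped(xp_copy(self.x))
             ~~~~~~~~~~~~~~~~^^^^^^^^^^^^^^^^^
    return np.atleast_1d(self.fun(x))
                         ~~~~~~~~^^^
    return self.f(x, *self.args, **self.kwargs)
           ~~~~~~^^^^^^^^^^^^^^^^^^^^^^^^^^^^^^
  File "<stdin>", line 10, in res
ValueError: operands could not be broadcast together with shapes (3,2) (3,3)
```

Run:
```python
from h import *
w=camera_info("wrist"); im=camera("wrist"); cv2.imwrite("pics/w2.png",im[...,::-1])
a=cv2.imread("pics/w1.png"); 
print(cv2.phaseCorrelate(np.float32(a[:180,:,1]),np.float32(im[:180,:,1])),r.read_state()["tcp_pos"])
# mould top: bright white pixels
m=((im.min(2)>150)&(im.max(2)-im.min(2)<25)).astype(np.uint8); m[:, :270]=0
n,l,st,_=cv2.connectedComponentsWithStats(m); k=1+st[1:,4].argmax(); print(st[k])
c=max(cv2.findContours((l==k).astype(np.uint8),0,1)[0],key=len); h=cv2.convexHull(c); print(cv2.fitEllipse(h))
P=atz(w,h[:,0],.075)[:,:2]
o=least_squares(lambda p:np.hypot(*(P-p).T)-.05,P.mean(0),loss="soft_l1",f_scale=.001); print("mould",o.x,np.abs(o.fun).max())
Wp=np.array([(107,238.),(388,26)]); C=atz(w,Wp,.02); print(C,np.hypot(*(C[1]-C[0])[:2]))
```

```text
((-5.747511215648103, 6.103818176908078), 0.6644906441370646) [ 0.50411097 -0.0804639   0.3669109 ]
[ 279  215  105   85 6142]
((332.982177734375, 258.4434509277344), (88.71878814697266, 104.04151153564453), 88.41216278076172)
mould [ 0.60539192 -0.0418746 ] 0.015578283014313153
[[ 0.50471816 -0.24940198  0.02      ]
 [ 0.43751455  0.09578976  0.02      ]] 0.35167266532431196
```

play_rows(
  rows=[
    [8,-22,-7,0,0,0,1],
    [8,-22,-7,0,0,0,1],
    [0,0,-20,0,0,0,1],
    [0,0,-20,0,0,0,1],
    [0,0,-20,0,0,0,1],
    [0,0,-20,0,0,0,1],
    [0,0,0,0,0,0,1],
    [0,0,0,0,0,0,1],
  ],
)

```text
time: 4.28
tcp_pos: [0.5199, -0.1247, 0.2721]
tool_rot: [180.0, -0.1, 154.1]
contact_force: [0.2, 0.4, 0.1]
opening: 0.0003
finger_force: 0.0
```

Run:
```python
import numpy as np
S=np.array([624.4,-138.5]); y=np.radians(10.5)
R=np.array([[np.cos(y),-np.sin(y)],[np.sin(y),np.cos(y)]])
def p(th,off): return S+R@(100*np.array([-np.sin(th),np.cos(th)])+off*np.array([-np.cos(th),-np.sin(th)]))
for th in np.linspace(.93,0,9): print(round(th,3),p(th,18.5).round(1))
print(p(.93,33.5))
```

```text
0.93 [ 526.5 -110.9]
0.814 [530.4 -99.8]
0.698 [535.5 -89.1]
0.581 [541.8 -79.1]
0.465 [549.3 -70. ]
0.349 [557.7 -61.7]
0.233 [567.1 -54.5]
0.116 [577.2 -48.4]
0.0 [588.  -43.5]
[ 519.88739147 -124.380345  ]
```

play_rows(
  rows=[
    [3.3,7,0,0,0,0,1],
    [3.3,7,0,0,0,0,1],
    [2,5.5,0,0,0,-3.3,1],
    [2,5.5,0,0,0,-3.3,1],
    [2.5,5.3,0,0,0,-3.3,1],
    [2.5,5.3,0,0,0,-3.3,1],
    [3.1,5,0,0,0,-3.3,1],
    [3.1,5,0,0,0,-3.3,1],
    [3.8,4.6,0,0,0,-3.3,1],
    [3.8,4.6,0,0,0,-3.3,1],
  ],
)

```text
time: 5.12
tcp_pos: [0.5507, -0.0699, 0.2745]
tool_rot: [179.9, 0.2, 127.5]
contact_force: [-0.9, -1.5, 0.2]
opening: -0.0
finger_force: 0.6
```

play_rows(
  rows=[
    [4.2,4.1,0,0,0,-3.3,1],
    [4.2,4.1,0,0,0,-3.3,1],
    [4.7,3.6,0,0,0,-3.3,1],
    [4.7,3.6,0,0,0,-3.3,1],
    [5,3,0,0,0,-3.3,1],
    [0,0,0,0,0,0,1],
    [0,0,0,0,0,0,1],
  ],
)

```text
time: 5.7
tcp_pos: [0.5731, -0.0515, 0.2739]
tool_rot: [179.9, 0.1, 111.3]
contact_force: [-0.2, -0.1, -0.1]
opening: -0.0002
finger_force: 0.0
```

Run:
```python
from h import *
s=r.read_state(); print(s["time"],s["tcp_pos"],s["tool_rot"],s["contact_force"])
a=camera("side");cv2.imwrite("pics/s2.png",a[...,::-1]);b=camera("top")
cv2.imwrite("pics/s2c.png",np.hstack([cv2.resize(a[130:250,200:300],(400,480),interpolation=2),cv2.resize(b[125:220,230:310],(400,480),interpolation=2)])[...,::-1])
```

```text
5.7 [ 0.57309557 -0.05154411  0.27387954] [1.79903740e+02 6.81619785e-02 1.11265784e+02] [-0.17789984 -0.06102086 -0.13032279]
```

View pics/s2c.png

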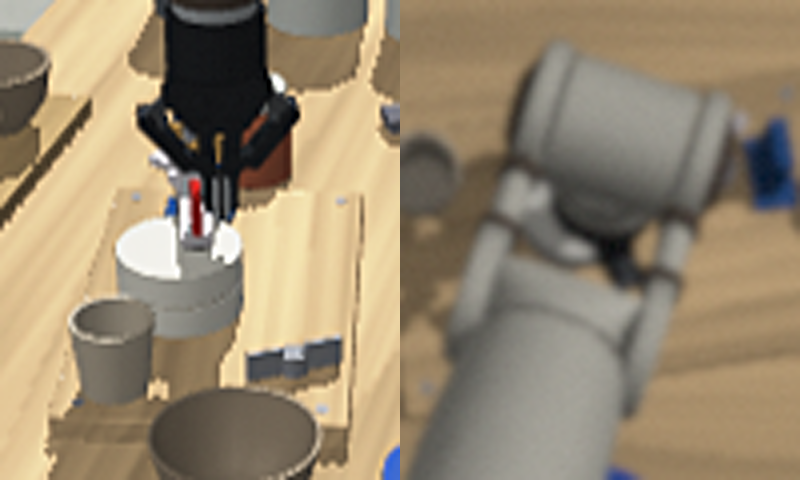

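play_rows(
  rows=[
    [4,2.1,0,0,0,-3.3,1],
    [4,2,0,0,0,-3.3,1],
    [3,1.2,0,0,0,-2,1],
    [3,1,0,0,0,-2,1],
    [1.5,0.3,0,0,0,0,1],
    [0,0,0,0,0,0,1],
  ],
)

```text
time: 6.3
tcp_pos: [0.588, -0.0455, 0.2728]
tool_rot: [180.0, -0.0, 100.6]
contact_force: [-0.6, 0.3, 1.3]
opening: -0.0001
finger_force: 0.1
```

Now small steps along the push direction (fixture +x) until the stop is felt.

play_rows(
  rows=[
    [2,0.4,0,0,0,0,1],
    [2,0.4,0,0,0,0,1],
    [0,0,0,0,0,0,1],
  ],
)

```text
time: 6.55
tcp_pos: [0.5907, -0.0451, 0.2725]
tool_rot: [-179.6, -0.0, 100.6]
contact_force: [-12.4, 0.0, 7.5]
opening: -0.0001
finger_force: 6.1
```

play_rows(
  rows=[
    [1.5,0.3,0,0,0,0,1],
    [0,0,0,0,0,0,1],
    [0,0,0,0,0,0,1],
  ],
)

```text
time: 6.8
tcp_pos: [0.5914, -0.045, 0.2725]
tool_rot: [-179.4, -0.1, 100.6]
contact_force: [-17.7, -3.3, 10.9]
opening: -0.0
finger_force: 8.8
```

play_rows(
  rows=[
    [-10,-2,0,0,0,0,1],
    [-10,-2,0,0,0,0,1],
    [0,0,35,0,0,0,1],
    [0,0,35,0,0,0,1],
    [0,0,30,0,0,0,1],
    [17,-34,0,0,0,0,1],
    [17,-34,0,0,0,0,1],
    [17,-34,0,0,0,0,1],
    [17,-34,0,0,0,0,1],
    [0,-34,0,0,0,0,1],
  ],
)

```text
time: 7.63
tcp_pos: [0.6431, -0.2201, 0.3728]
tool_rot: [179.9, 0.1, 100.6]
contact_force: [0.3, -0.8, -0.9]
opening: 0.0002
finger_force: 0.0
```

play_rows(
  rows=[
    [0,-3,0,0,0,0,1],
    [0,0,0,0,0,0,1],
    [0,0,0,0,0,0,1],
  ],
)

```text
time: 7.88
tcp_pos: [0.6414, -0.2213, 0.3725]
tool_rot: [180.0, -0.0, 100.5]
contact_force: [-0.7, -1.0, 0.2]
opening: -0.0002
finger_force: 0.0
```

Run:
```python
from h import *
camera("side"); s=r.read_state(); print(s["time"],s["tcp_pos"],s["tool_rot"],s["contact_force"])
a=camera("wrist");w=camera_info("wrist");cv2.imwrite("pics/w3.png",a[...,::-1])
f=[.624415-.030*np.cos(.18326)-.08*np.sin(.18326),0,np.radians(10.5)]
S=np.array([.6244,-.1385,0])
print(proj(w,[S+[0,0,.09],S+[0,0,.1275]]))
b=cv2.imread("pics/s2.png"); c=camera("side"); cv2.imwrite("pics/s3.png",c[...,::-1])
cv2.imwrite("pics/c3.png",np.hstack([cv2.resize(a[50:300,130:380],(500,500),interpolation=2),cv2.resize(c[140:220,215:263],(300,500),interpolation=2)])[...,::-1])
```

```text
7.9333 [ 0.64147142 -0.22055191  0.37265409] [ 1.79997628e+02 -3.52950671e-02  1.00570629e+02] [ 0.49971687  0.19062834 -0.82130304]
[[243.86430961  84.5944053 ]
 [243.46711011  82.99871673]]
```

View pics/c3.png

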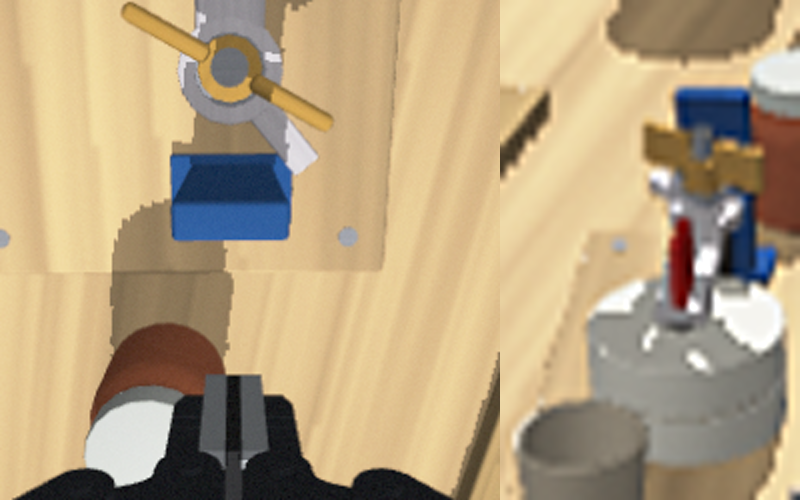

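Run:
```python
from h import *
w,s=camera_info("wrist"),camera_info("side")
Wp=np.array([(124,9),(332,123)])/2+[130,50]; Sp=np.array([(145,124),(262,151)])/6.25+[215,140]
y=np.radians(10.5)
def tips(p,e): 
    a=p[3]+y; d=38e-3*np.array([np.cos(a),np.sin(a),0]); c=np.array(p[:3]); return np.array([c+d,c-d])
def res(p): return np.r_[(proj(w,tips(p,0))-Wp).ravel()*.7,(proj(s,tips(p,0))-Sp).ravel()]
o=least_squares(res,[.625,-.1388,.127,2.6]); print(o.x,np.degrees(o.x[3]),res(o.x).round(2))
S=np.array([625.4,-138.8])
for ph in range(210,-61,-10):
    a=np.radians(ph+10.5); n=np.radians(ph+.5)
    p=S+32*np.array([np.cos(a),np.sin(a)]);q=S+32*np.array([np.cos(n),np.sin(n)]); print(ph,p.round(1),(q-p).round(1))
```

```text
[ 0.62553551 -0.13873985  0.12583108  2.6007414 ] 149.01150555686567 [  0.97  -2.14  -1.26   2.59  17.95   5.38 -19.24  -4.63]
210 [ 601.1 -159.6] [-3.2  4.5]
200 [ 597.8 -155. ] [-2.4  5. ]
190 [ 595.4 -150. ] [-1.5  5.4]
180 [ 593.9 -144.6] [-0.5  5.6]
170 [ 593.4 -139.1] [0.4 5.6]
160 [ 593.8 -133.5] [1.4 5.4]
150 [ 595.2 -128.1] [2.3 5.1]
140 [ 597.5 -123. ] [3.2 4.6]
130 [ 600.7 -118.4] [3.9 4. ]
120 [ 604.6 -114.5] [4.5 3.2]
110 [ 609.2 -111.2] [5.  2.4]
100 [ 614.2 -108.8] [5.4 1.5]
90 [ 619.6 -107.3] [5.6 0.5]
80 [ 625.1 -106.8] [ 5.6 -0.4]
70 [ 630.7 -107.2] [ 5.4 -1.4]
60 [ 636.1 -108.6] [ 5.1 -2.3]
50 [ 641.2 -110.9] [ 4.6 -3.2]
40 [ 645.8 -114.1] [ 4.  -3.9]
30 [ 649.7 -118. ] [ 3.2 -4.5]
20 [ 653.  -122.6] [ 2.4 -5. ]
10 [ 655.4 -127.6] [ 1.5 -5.4]
0 [ 656.9 -133. ] [ 0.5 -5.6]
-10 [ 657.4 -138.5] [-0.4 -5.6]
-20 [ 657.  -144.1] [-1.4 -5.4]
-30 [ 655.6 -149.5] [-2.3 -5.1]
-40 [ 653.3 -154.6] [-3.2 -4.6]
-50 [ 650.1 -159.2] [-3.9 -4. ]
-60 [ 646.2 -163.1] [-4.5 -3.2]
```

Run:
```python
from h import *
w,s=camera_info("wrist"),camera_info("side")
Wp=np.array([(124,9),(332,123)])/2+[130,50]; Sp=np.array([(262,151),(145,124)])/6.25+[215,140]
y=np.radians(10.5)
def tips(p): 
    a=p[3]+y; d=38e-3*np.array([np.cos(a),np.sin(a),0]); c=np.array(p[:3]); return np.array([c+d,c-d])
def res(p): return np.r_[(proj(w,tips(p))-Wp).ravel()*.7,(proj(s,tips(p))-Sp).ravel()]
o=least_squares(res,[.625,-.1388,.127,2.6]); print(o.x,np.degrees(o.x[3]),res(o.x).round(2))
```

```text
[ 0.62541732 -0.13854071  0.12647497  2.66223329] 152.53473175894428 [-0.42 -0.06  0.08  0.19 -0.34  0.64 -0.94 -0.19]
```

play_rows(
  rows=[
    [-21,31.5,0,0,0,0,1],
    [-21,31.5,0,0,0,0,1],
    [0,0,-15,0,0,0,1],
    [0,0,-20,0,0,0,1],
    [0,0,-20,0,0,0,1],
    [0,0,-20,0,0,0,1],
    [0,0,-15,0,0,0,1],
    [0,0,0,0,0,0,1],
    [0,0,0,0,0,0,1],
  ],
)

```text
time: 8.78
tcp_pos: [0.5993, -0.1574, 0.2823]
tool_rot: [-179.9, -0.1, 100.6]
contact_force: [-0.9, 0.4, 0.4]
opening: -0.0001
finger_force: 0.0
```

Perfect; sweep 205° → 110° → 70°.

play_rows(
  rows=[
    [-3.9,7.4,0,0,0,0,1],
    [-1.5,5.4,0,0,0,0,1],
    [-0.5,5.6,0,0,0,0,1],
    [0.4,5.6,0,0,0,0,1],
    [1.4,5.4,0,0,0,0,1],
    [2.3,5.1,0,0,0,0,1],
    [3.2,4.6,0,0,0,0,1],
    [3.9,4,0,0,0,0,1],
    [4.5,3.2,0,0,0,0,1],
  ],
)

```text
time: 9.53
tcp_pos: [0.6095, -0.1115, 0.2824]
tool_rot: [-179.9, -0.0, 100.5]
contact_force: [-0.6, -1.2, -0.2]
opening: -0.0004
finger_force: 0.7
```

play_rows(
  rows=[
    [5,2.4,0,0,0,0,1],
    [5.4,1.5,0,0,0,0,1],
    [5.6,0.5,0,0,0,0,1],
    [5.6,-0.4,0,0,0,0,1],
  ],
)

```text
time: 9.87
tcp_pos: [0.6315, -0.1079, 0.2825]
tool_rot: [-180.0, -0.0, 100.5]
contact_force: [-1.1, 0.4, -0.5]
opening: -0.0001
finger_force: 0.5
```

play_rows(
  rows=[
    [5.4,-1.4,0,0,0,0,1],
    [5.1,-2.3,0,0,0,0,1],
    [4.6,-3.2,0,0,0,0,1],
  ],
)

```text
time: 10.12
tcp_pos: [0.6466, -0.1152, 0.2826]
tool_rot: [180.0, -0.0, 100.5]
contact_force: [-1.3, 0.7, -0.4]
opening: -0.0004
finger_force: 0.5
```

play_rows(
  rows=[
    [4,-3.9,0,0,0,0,1],
    [3.2,-4.5,0,0,0,0,1],
  ],
)

```text
time: 10.28
tcp_pos: [0.6537, -0.1238, 0.2827]
tool_rot: [180.0, -0.0, 100.5]
contact_force: [-1.3, 1.0, -0.2]
opening: 0.0
finger_force: 0.7
```

play_rows(
  rows=[
    [2.4,-5,0,0,0,0,1],
    [1.5,-5.4,0,0,0,0,1],
  ],
)

```text
time: 10.45
tcp_pos: [0.6574, -0.1344, 0.2827]
tool_rot: [180.0, -0.0, 100.5]
contact_force: [-1.2, 1.0, -0.1]
opening: -0.0001
finger_force: 0.7
```

play_rows(
  rows=[
    [0.5,-5.6,0,0,0,0,1],
    [-0.4,-5.6,0,0,0,0,1],
  ],
)

```text
time: 10.62
tcp_pos: [0.6574, -0.1456, 0.2828]
tool_rot: [180.0, 0.0, 100.5]
contact_force: [0.8, 1.3, 0.0]
opening: -0.0
finger_force: 0.7
```

play_rows(
  rows=[
    [-1.4,-5.4,0,0,0,0,1],
    [-2.3,-5.1,0,0,0,0,1],
  ],
)

```text
time: 10.78
tcp_pos: [0.6535, -0.1563, 0.2829]
tool_rot: [180.0, 0.0, 100.5]
contact_force: [0.5, 1.7, 0.7]
opening: -0.0002
finger_force: 0.6
```

play_rows(
  rows=[
    [-3.2,-4.6,0,0,0,0,1],
    [0,0,0,0,0,0,1],
  ],
)

```text
time: 10.95
tcp_pos: [0.6498, -0.1614, 0.2829]
tool_rot: [-180.0, 0.0, 100.5]
contact_force: [-0.5, -0.1, -0.5]
opening: 0.0003
finger_force: 0.0
```

play_rows(
  rows=[
    [3,4.6,0,0,0,0,1],
    [0,0,30,0,0,0,1],
    [0,0,30,0,0,0,1],
    [0,0,30,0,0,0,1],
    [-4,-21,0,0,0,0,1],
    [-4,-21,0,0,0,0,1],
    [-4,-22,0,0,0,0,1],
    [0,0,0,0,0,0,1],
    [0,0,0,0,0,0,1],
  ],
)

```text
time: 11.7
tcp_pos: [0.6412, -0.2201, 0.3726]
tool_rot: [-180.0, -0.0, 100.4]
contact_force: [0.2, 0.4, 0.1]
opening: 0.0001
finger_force: 0.0
```

Run:
```python
from h import *
camera("side"); s=r.read_state(); print(s["time"],s["tcp_pos"])
a=camera("wrist");cv2.imwrite("pics/w4.png",a[...,::-1]); c=camera("side"); cv2.imwrite("pics/s4.png",c[...,::-1])
cv2.imwrite("pics/c4.png",np.hstack([cv2.resize(a[30:280,130:380],(500,500),interpolation=2),cv2.resize(c[140:220,215:263],(300,500),interpolation=2)])[...,::-1])
```

```text
11.75 [ 0.64139363 -0.21923104  0.37253929]
```

View pics/c4.png

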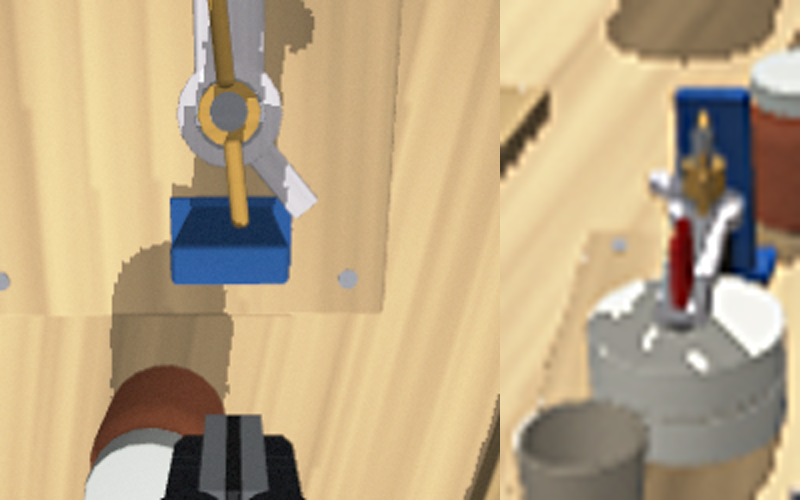

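play_rows(
  rows=[
    [-15.4,30.4,0,0,0,0,1],
    [-15.4,30.4,0,0,0,0,1],
    [-15.4,30.4,0,0,0,0,1],
    [0,0,-20,0,0,0,1],
    [0,0,-20,0,0,0,1],
    [0,0,-20,0,0,0,1],
    [0,0,-20,0,0,0,1],
    [0,0,-14,0,0,0,1],
    [0,0,0,0,0,0,1],
    [0,0,0,0,0,0,1],
  ],
)

```text
time: 12.68
tcp_pos: [0.595, -0.1274, 0.2782]
tool_rot: [-179.9, -0.1, 100.6]
contact_force: [-0.0, 0.6, 1.3]
opening: -0.0002
finger_force: 0.0
```

play_rows(
  rows=[
    [2.3,5.1,0,0,0,0,1],
    [3.2,4.6,0,0,0,0,1],
  ],
)

```text
time: 12.85
tcp_pos: [0.6013, -0.1183, 0.2805]
tool_rot: [179.9, 0.1, 100.5]
contact_force: [-0.4, -0.1, -0.5]
opening: -0.0002
finger_force: 0.5
```

play_rows(
  rows=[
    [3.9,4,0,0,0,0,1],
    [4.5,3.2,0,0,0,0,1],
  ],
)

```text
time: 13.02
tcp_pos: [0.6096, -0.1109, 0.2797]
tool_rot: [180.0, 0.1, 100.5]
contact_force: [-1.5, 0.3, -0.3]
opening: 0.0003
finger_force: 0.7
```

play_rows(
  rows=[
    [5,2.4,0,0,0,0,1],
  ],
)

```text
time: 13.1
tcp_pos: [0.6145, -0.1085, 0.2792]
tool_rot: [180.0, 0.0, 100.5]
contact_force: [-1.3, -1.1, -0.1]
opening: 0.0002
finger_force: 0.6
```

play_rows(
  rows=[
    [5.4,1.5,0,0,0,0,1],
    [5.6,0.5,0,0,0,0,1],
  ],
)

```text
time: 13.27
tcp_pos: [0.6256, -0.1066, 0.2787]
tool_rot: [-180.0, -0.0, 100.5]
contact_force: [-1.7, 0.5, -0.5]
opening: -0.0001
finger_force: 0.5
```

play_rows(
  rows=[
    [5.6,-0.4,0,0,0,0,1],
    [5.4,-1.4,0,0,0,0,1],
  ],
)

```text
time: 13.43
tcp_pos: [0.6367, -0.1087, 0.2786]
tool_rot: [-180.0, -0.0, 100.5]
contact_force: [-1.6, -0.0, -0.4]
opening: 0.0001
finger_force: 0.5
```

play_rows(
  rows=[
    [5.1,-2.3,0,0,0,0,1],
    [4.6,-3.2,0,0,0,0,1],
  ],
)

```text
time: 13.6
tcp_pos: [0.6463, -0.1145, 0.2785]
tool_rot: [-180.0, -0.0, 100.5]
contact_force: [-0.3, 0.5, -0.3]
opening: -0.0002
finger_force: 0.5
```

play_rows(
  rows=[
    [4,-3.9,0,0,0,0,1],
    [3.2,-4.5,0,0,0,0,1],
  ],
)

```text
time: 13.77
tcp_pos: [0.6534, -0.1231, 0.2786]
tool_rot: [180.0, -0.0, 100.5]
contact_force: [-1.1, -0.0, -0.3]
opening: -0.0
finger_force: 0.7
```

play_rows(
  rows=[
    [2.4,-5,0,0,0,0,1],
    [1.5,-5.4,0,0,0,0,1],
  ],
)

```text
time: 13.93
tcp_pos: [0.6571, -0.1337, 0.2787]
tool_rot: [180.0, -0.0, 100.5]
contact_force: [-1.3, 1.5, -0.3]
opening: -0.0001
finger_force: 0.6
```

play_rows(
  rows=[
    [0.5,-5.6,0,0,0,0,1],
    [-0.4,-5.6,0,0,0,0,1],
  ],
)

```text
time: 14.1
tcp_pos: [0.6571, -0.1428, 0.2784]
tool_rot: [179.9, -0.4, 100.5]
contact_force: [2.7, 23.3, 2.9]
opening: -0.0001
finger_force: 10.6
```

play_rows(
  rows=[
    [0,-0.5,0,0,0,0,1],
    [0,0,0,0,0,0,1],
    [0,0,0,0,0,0,1],
  ],
)

```text
time: 14.35
tcp_pos: [0.6572, -0.142, 0.2786]
tool_rot: [179.9, -0.4, 100.5]
contact_force: [2.1, 14.5, 2.0]
opening: -0.0001
finger_force: 6.6
```

play_rows(
  rows=[
    [-0.5,6,0,0,0,0,1],
    [-0.5,4,0,0,0,0,1],
    [0,0,30,0,0,0,1],
    [0,0,32,0,0,0,1],
    [0,0,32,0,0,0,1],
    [-4,-27,0,0,0,0,1],
    [-4,-28,0,0,0,0,1],
    [-5,-27,0,0,0,0,1],
    [0,0,0,0,0,0,1],
    [0,0,0,0,0,0,1],
  ],
)

```text
time: 15.18
tcp_pos: [0.6424, -0.2189, 0.3728]
tool_rot: [180.0, 0.0, 100.3]
contact_force: [0.0, 0.3, 0.0]
opening: -0.0002
finger_force: 0.0
```

Run:
```python
from h import *
camera("side"); s=r.read_state(); print(s["time"],s["tcp_pos"],s["contact_force"])
a=camera("wrist");w=camera_info("wrist");cv2.imwrite("pics/w5.png",a[...,::-1]); c=camera("side"); cv2.imwrite("pics/s5.png",c[...,::-1])
c0=np.array([.6254,-.1385,.1225]);print((proj(w,c0)-[130,30])*2)
cv2.imwrite("pics/c5.png",np.hstack([cv2.resize(a[30:280,130:380],(500,500),interpolation=2),cv2.resize(c[140:220,215:263],(300,500),interpolation=2)])[...,::-1])
```

```text
15.2333 [ 0.64267316 -0.21757397  0.37268821] [0.1946044  0.0516435  0.47110826]
[[223.76765443 116.6205888 ]]
```

View pics/c5.png

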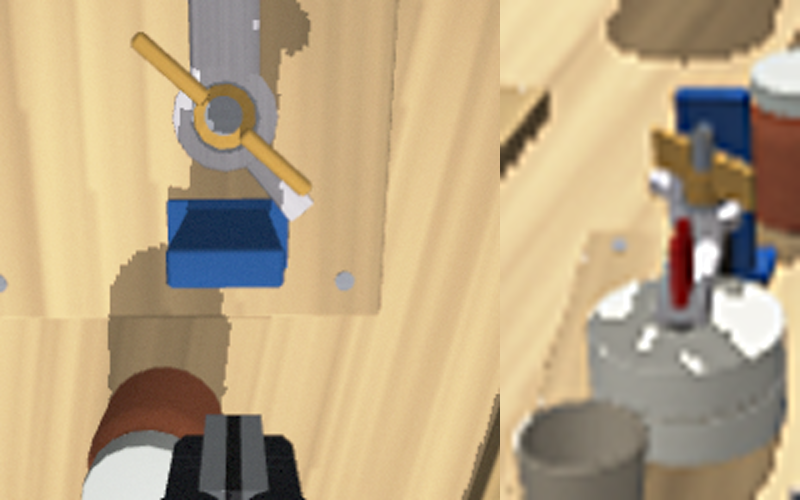

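Run:
```python
from h import *
w,s=camera_info("wrist"),camera_info("side")
Wp=np.array([(135,36),(310,192)])/2+[130,30]; Sp=np.array([(251,160),(154,129)])/6.25+[215,140]
y=np.radians(10.5)
def tips(p): 
    a=p[3]+y; d=38e-3*np.array([np.cos(a),np.sin(a),0]); c=np.array(p[:3]); return np.array([c+d,c-d])
def res(p): return np.r_[(proj(w,tips(p))-Wp).ravel()*.7,(proj(s,tips(p))-Sp).ravel()]
o=least_squares(res,[.625,-.1388,.127,2.4]); print(o.x,np.degrees(o.x[3]),res(o.x).round(2))
```

```text
[ 0.62578318 -0.13784794  0.12271925  2.4365325 ] 139.6030291067698 [-0.45 -0.09  0.13  0.23 -0.41  1.29 -0.78 -0.8 ]
```

play_rows(
  rows=[
    [-23,32.5,0,0,0,0,1],
    [-23,32.5,0,0,0,0,1],
    [0,0,-20,0,0,0,1],
    [0,0,-20,0,0,0,1],
    [0,0,-20,0,0,0,1],
    [0,0,-20,0,0,0,1],
    [0,0,-13,0,0,0,1],
    [0,0,0,0,0,0,1],
    [-1,3,0,0,0,0,1],
    [-1.5,5,0,0,0,0,1],
  ],
)

```text
time: 16.17
tcp_pos: [0.595, -0.1439, 0.2812]
tool_rot: [179.9, 0.1, 100.5]
contact_force: [-0.4, -0.6, 0.1]
opening: 0.0004
finger_force: 0.0
```

play_rows(
  rows=[
    [-0.3,3,0,0,0,0,1],
    [0,3,0,0,0,0,1],
  ],
)

```text
time: 16.33
tcp_pos: [0.5947, -0.1389, 0.2816]
tool_rot: [179.9, 0.4, 100.5]
contact_force: [0.4, -13.4, -2.1]
opening: -0.0003
finger_force: 5.6
```

play_rows(
  rows=[
    [0,-6,0,0,0,0,1],
    [-4,-4,0,0,0,0,1],
    [0,0,35,0,0,0,1],
    [0,0,35,0,0,0,1],
    [0,0,35,0,0,0,1],
    [-30,0,10,0,0,0,1],
    [-30,0,10,0,0,0,1],
    [-30,0,10,0,0,0,1],
    [0,0,0,0,0,0,1],
    [0,0,0,0,0,0,1],
  ],
)

```text
time: 17.17
tcp_pos: [0.4993, -0.1478, 0.416]
tool_rot: [179.9, 0.1, 100.5]
contact_force: [0.1, -0.1, -0.1]
opening: -0.0003
finger_force: 0.0
```

Run:
```python
from h import *
c=camera("side"); cv2.imwrite("pics/c6.png",cv2.resize(c[130:270,190:340],(600,560),interpolation=2)[...,::-1])
s=r.read_state(); print(s["time"],s["tcp_pos"],s["contact_force"],np.abs(s["joint_vel"]).max())
```

```text
17.2167 [ 0.49997103 -0.14786238  0.41536102] [0.35999666 1.10656074 0.1652352 ] 2.455995326435713
```

View pics/c6.png

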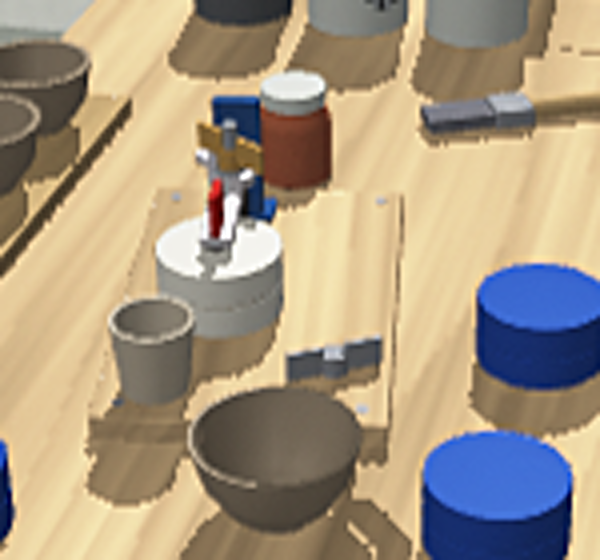

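The strap lies over the mould, the nut is down, all the bystanders are in place and the arm is clear, so I am handing in.

```bash
python3 -c "
from plant import r
print(r.close_job())"
```

```text
the job is handed in; nothing more can be done
None
```

The job is handed in at about 17 s: the strap is at its home stop over the mould, and the wing nut is at its firm stop (force felt on both wings). The mould and the things around it look undisturbed in the last side picture, and the arm finished clear of everything.

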